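Set the crimp applicator on its gauge with the outer ring only

TASK

Set the height of the blue crimp applicator on its setting gauge: lay the yellow-handled gauge in the applicator's channel and slide it gently home against the stop under the punch, then turn only the large dark outer ring clockwise (seen from above) until you feel the punch nip the gauge snugly, without forcing it. The small bright fine-trim knob on top of the ring is already set and must stay as it is; let go of everything and leave the other things on the bench where they are.

Things in the scene. Friction and masses are not known exactly. Their poses are not given: they have to be found in the camera images.
- applicator: Crimp applicator bolted to the bench (place and yaw vary): dark base 165 x 104 x 16 mm, blue C-frame, two concentric dials on top. Origin on the bench under the upright axis shared by dials and punch; x points along the channel from its open mouth to the column behind, z up. Base spans x -75 to +90 mm.
- head_front (a point): Middle of the blue head's front face, 102 mm above the bench, 35 mm in front of the dials' axis. The head reaches from here 122 mm back, 37 mm to either side, and from 86 to 118 mm above the bench; in front of it the channel is open from above.
- channel (a point): Centre of the channel floor at the front end of its straight part, 30 mm above the bench. From here it runs 86 mm along the applicator's x to the stop. Rails 27 mm apart inside, 9 mm high; in front of this point they flare open to about 40 mm over the last 27 mm. The bed under it ends 4 mm in front of this point.
- stop_face (a point): Centre foot of the stop's front face at the channel's inner end, on the floor, 30 mm above the bench, 28 mm beyond the punch axis. The gauge's tip rests against it when home.
- stop: The dark steel stop block across the inner end of the channel, 44 mm wide, 20 mm high, fixed to the applicator; origin in the middle of its underside, its face is 5 mm in front.
- ring_grip (a point): On the dials' axis at mid-height of the outer ring, 146 mm above the bench. Ring: dark steel, knurled, 58 mm in diameter, 18 mm high (137 to 155 mm above the bench). Clockwise from above lowers the punch, 3 mm per rad; it stays where it is left. At the start it needs about 0.7 to 2.2 rad (it varies) until the punch touches a gauge in the channel.
- ring_foot (a point): On the dials' axis at the underside of the outer ring, 137 mm above the bench (fixed, does not turn). The ring turns with about 0.28 N m while free; once the punch is on the gauge the torque rises by about 0.22 N m per rad (feel it while turning on; at rest friction can hide it). A rise of 0.10 to 0.20 N m is a snug nip (33 to 67 N at the punch); 0.24 N m or more is forced.
- sleeve_foot (a point): On the dials' axis at the foot of the bright sleeve (45 mm in diameter) that stands below the ring, 121 mm above the bench, on a 68 mm disc: 16 mm of free depth for fingertips below the ring.
- trim_mark (a point): Red mark on the rim of the fine-trim knob's top, 17 mm from the axis and 179.5 mm above the bench; it tells the knob's setting. The knob is bright aluminium, 38 mm in diameter at its foot and 34 mm above, 23 mm high, standing concentrically on the ring (156 to 180 mm above the bench); touched, it turns easily (0.09 N m).
- punch_guide: The fixed steel guide bush under the head, 32 mm round, with the punch in it; origin in the middle of its lower end, 63 mm above the bench, on the dials' axis. The punch, 17 mm round, slides in it on a stiff spring pack; its tip hangs 2 to 7 mm above a gauge lying in the channel (it depends on both dials and is not reported).
- gauge: Setting gauge, loose, 0.22 kg: ground steel blade 90 mm long, 24 mm wide, 12 mm thick, and a yellow grip 60 mm long, 20 mm wide, 24 mm high, undersides flush. Origin under the middle of the grip; x points along the blade, the blade runs from x = 30 to 120 mm; z up.
- gauge_tip (a point): Middle of the lower edge of the blade's front end, 120 mm in front of the gauge's origin.
- caliper: Bystander: digital caliper, 66 x 200 x 11 mm, loose on the bench.
- tally_counter: Bystander: white round tally counter, 45 mm across, 32 mm high, loose.
- die_b: Bystander: spare die block, 32 x 54 x 30 mm, loose, behind the applicator.
- tape_black: Bystander: roll of black tape, 52 mm across, 18 mm high, loose.
- marker: Bystander: white marker with a blue cap, 130 mm long, 13 mm thick, loose.

How it is judged:
By the outcome, as a careful person would: the job done as asked, in the order asked, and still so for the second after the job is handed in, with the robot touching nothing.
It also fails if it takes over 70 s, if anything falls off the work surface, if the arm or the gripper's body presses on something with over 40 N, if the wrist force passes 120 N, or if a joint passes its speed limit or range.

ROBOT

A 6-joint arm with a two-finger parallel gripper is mounted at the origin on a cart in front of the work surface, level with it; the furniture and walls round the work are solid. World frame = base frame: x ahead of the robot, y to its left, z up, the work surface at z = 0. Lengths are in m, angles in rad, forces in N, time in s.
With the tool pointing down it reaches from about 0.375 to 0.9 m from the base axis. Payload 3.1 kg.
Tool frame: the origin (TCP) lies between the finger pads; the fingertips stand 22 mm ahead of it and the grasp point (between the pads) lies 3 mm ahead of it; z points along the fingers, y is the line along which they close (so a half turn about z gives the same grasp; the last joint's range is limited). The gripper opens to 87 mm and grips with 3 to 60 N. Pads are 19 mm wide; open, the fingers measure 117 mm over their backs; the gripper's body (75 mm by 190 mm) begins 51 mm behind the grasp point.
Start: joints at [-1.512, 0.527, 1.433, -0, 1.181, -0.178], TCP at [0.147, -0.607, 0.245] pointing down, gripper open.
Joint ranges: [-3.08, 3.08], [-0.75, 2.2], [0.22, 2.44], [-1.43, 4.57], [0, 2.65], [-2.85, 2.85]. Speed limits (rad/s): [2.79, 2.79, 3.14, 3.14, 3.14, 3.14].

INTERFACE

Orientations are given as a unit quaternion [x, y, z, w].
In Python, from rig import robot gives the robot as it stands.
- The arm moves only by the tool move_arm, never from a script. Its argument "series" is text: rows parted by semicolons, each of 6 numbers parted by spaces: the shift along the tool's x, y, z in mm, then the turn, a rotation vector about the tool's x, y, z in degrees. In form: dx dy dz ax ay az; .... A call has 1 to 8 rows; each row is the pose to reach, as a shift and turn from the pose commanded when the call began, along the tool's axes at that moment; what a row does not reach only later rows make up. A row lasts 1/12 s, in which the tool goes at most 41.7 mm and 7.16 degrees, less where a joint would pass 70% of its speed; a pose out of reach is approached as far as the arm can. A call with a gripper value outside its range is refused whole. "jaw" is the opening, from 0 (shut) to 1 (fully open), set as the call begins (left out, the last holds). The fingers move at their own pace and stop on an object; "newtons" is the grip in N (left out, the last holds). Time passes only in rows, so rows that repeat a pose let the fingers close. It gives the time, the measured TCP pose, the force, the opening and the grip force at its end, in the units of the state.
- robot.get_obs(): the state, without advancing time (a new reading comes with each control period).
- robot.camera(name): name is "side" or "top" or "wrist"; returns a dict with "img" (384x512x3 uint8, red, green, blue), "mtx" (3x3 intrinsics, pixels), "world_to_cam" (4x4, takes a point from world to camera coordinates). Camera axes: x right, y down, z forward; pixel columns grow to the right and rows downward; lengths in m; the calibration is good to about 2 mm. The wrist camera is an equidistant fisheye: a pixel r from the principal point sees the ray r / f radians off the axis. A picture is of the moment at which its call begins. There is no depth.
- robot.hand_in(): hands the job in; it is judged then, once.
Trained networks look in a picture, given as the dict that the camera call returned (one of the last four; its "shot" number tells which), for a name from the list of things; names that differ only in an ending like _2 or _b are one class to them, and where a whole thing is asked for, a point or a joint stands for the part that bears it (a point fixed in the world has none). Each returns a list of dicts, best first, with "p" (0 to 1); they miss things now and then, are a little off and sometimes report something else, mostly with a low value. They report only what shows in the picture. A call takes as long as a camera call.
- robot.search_frame(picture, thing): "xyz" ([x, y, z] in m, in world coordinates, good to about 4 mm: the middle of the surface that is visible of it).
- robot.tip_of(picture, thing): "xyz" ([x, y, z] in m, in world coordinates, good to about 4 mm: a listed point, or the origin of a listed thing).
The state is a dict: "time": time; "q": joint angles; "joint_velocities": joint speeds; "joint_torque": joint torques, N m; "position": TCP position; "tool_rot": TCP orientation; "ft_force": force on the tool from outside, world axes, zero at the start; "moment": the same for the moment, N m; "grip_width": finger opening in m; "grip_force": force on a finger pad.
Only numpy, scipy, OpenCV 4.12 (cv2) and the standard library are available. Lean on these libraries where they do the work, as an engineer would, in place of code of your own. Each camera call takes 0.05 s, during which the arm holds its last target. There are 200 camera calls.

## Working session

There is one attempt and no reset: what is moved stays moved. The work goes in short steps, Python scripts to look and compute and a tool call to move; the robot and the scene stay as the last step left them, time stands still between calls to the robot, and variables do not carry over. Pictures are saved under pics/ and viewed, at most 10 in all, crops included, and the job is handed in when it is done.

Besides the shell and the picture viewer there is one more tool, called after ">>>" as a command line: name --argument value ..., lists and objects as JSON in quotes. move_arm: Moves the arm, as the interface text tells. Its arguments: {"type":"object","properties":{"series":{"type":"string"},"jaw":{"type":"number"},"newtons":{"type":"number"}},"required":["series"]}

```bash
mkdir -p pics
cat > h.py <<'E'
from rig import robot
import numpy as np, cv2
from scipy.spatial.transform import Rotation as R
def look(cam,things,save=None,pts=True):
    p=robot.camera(cam)
    if save: cv2.imwrite('pics/'+save+'.png',p['img'][:,:,::-1])
    for t in things:
        r=robot.tip_of(p,t)
        print(cam,t,[(np.round(np.array(a['xyz'])*1000).astype(int).tolist(),round(a['p'],2)) for a in r[:2]])
    return p
def rel(target,rot=None):
    "world target mm -> tool shift mm; rot: desired Rotation -> rotvec deg"
    o=robot.get_obs(); Rt=R.from_quat(o['tool_rot'])
    d=Rt.inv().apply(np.array(target)-np.array(o['position'])*1000)
    a=(Rt.inv()*rot).as_rotvec(degrees=True) if rot is not None else None
    return np.round(d,1),None if a is None else np.round(a,1)
E
python3 - <<'E'
from h import *
T=['head_front','channel','stop_face','ring_grip','trim_mark','gauge','gauge_tip','applicator','caliper','tally_counter','die_b','tape_black','marker']
look('top',T,'top');look('side',T,'side')
o=robot.get_obs();print(o);print(R.from_quat(o['tool_rot']).as_matrix().round(3))
E
```

```text
top head_front [([605, -81, 104], 0.8), ([759, 116, 1], 0.17)]
top channel [([664, -59, 31], 0.67), ([584, -88, 28], 0.58)]
top stop_face [([668, -65, 30], 0.76), ([762, 115, -2], 0.66)]
top ring_grip [([634, -69, 148], 0.65), ([434, -296, 0], 0.42)]
top trim_mark [([637, -69, 146], 0.61), ([626, -58, 176], 0.49)]
top gauge [([437, -296, 0], 0.85), ([738, -259, 0], 0.49)]
top gauge_tip [([550, -268, 1], 0.84), ([779, 25, 2], 0.54)]
top applicator [([634, -66, 0], 0.88), ([635, -71, 147], 0.58)]
top caliper [([662, -303, -2], 0.62)]
top tally_counter [([739, -257, -1], 0.75)]
top die_b [([782, 24, 2], 0.86)]
top tape_black [([762, 116, 3], 0.59)]
top marker [([597, -388, 1], 0.55), ([638, -70, 60], 0.23)]
side head_front [([602, -77, 104], 0.57)]
side channel [([582, -89, 31], 0.79), ([603, -78, 105], 0.64)]
side stop_face [([661, -67, 31], 0.71), ([627, -56, 178], 0.68)]
side ring_grip [([637, -69, 150], 0.92)]
side trim_mark [([628, -53, 177], 0.67)]
side gauge [([434, -296, 1], 0.96)]
side gauge_tip [([555, -268, 0], 0.93)]
side applicator [([600, -389, 0], 0.66), ([636, -71, 0], 0
[... 299 characters left out ...]
, -6.85929377e-06,
        1.18139251e+00, -1.78514681e-01]), 'joint_velocities': array([ 0.00081996,  0.00285676,  0.00088535, -0.00096136,  0.00172879,
       -0.00027336]), 'joint_torque': array([-7.12731071e-04, -4.40014708e+01, -1.76981467e+01,  6.33968948e-02,
        5.05356607e-02, -2.11545034e-05]), 'position': array([ 0.14725818, -0.60739612,  0.24455942]), 'tool_rot': array([ 9.92938341e-01,  1.18631579e-01, -4.04716412e-06,  1.45556985e-05]), 'ft_force': array([0.14745989, 0.222385  , 0.23326016]), 'moment': array([ 0.04329011, -0.04222326,  0.01015742]), 'grip_force': 0.0, 'grip_width': 0.08710212882640887}
[[ 0.972  0.236 -0.   ]
 [ 0.236 -0.972 -0.   ]
 [-0.     0.    -1.   ]]
```

View pics/top.png

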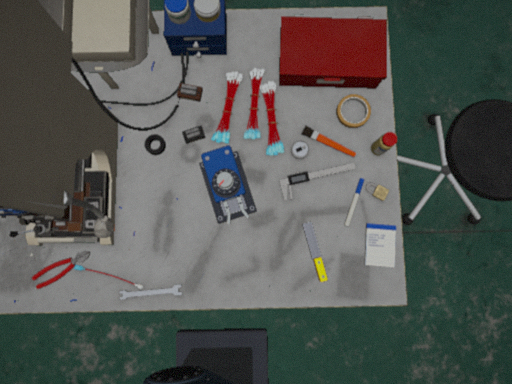

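View pics/side.png

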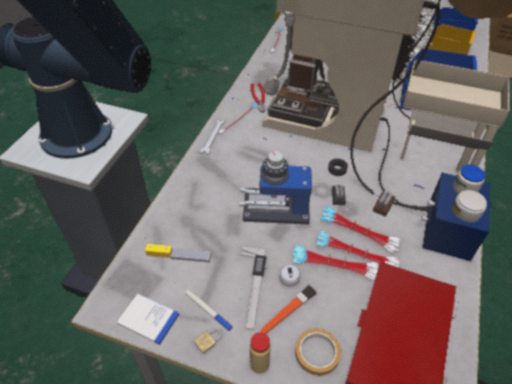

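The top view shows the applicator at about (226,182), its mouth facing the robot, with the gauge at (315,252) and its grip toward the robot. The side view agrees. The tool yaw already matches the gauge (about 13.6°), so I'm moving over it.

>>> move_arm --series "345 -234 145 0 0 0;345 -234 145 0 0 0;345 -234 145 0 0 0;345 -234 145 0 0 0;345 -234 145 0 0 0;345 -234 145 0 0 0;345 -234 145 0 0 0;345 -234 145 0 0 0" --jaw 1

```text
time: 2.07
position: [0.3599, -0.3731, 0.1347]
tool_rot: [0.993, 0.118, 0.0, 0.0]
ft_force: [-0.0, -0.2, 0.3]
grip_width: 0.087
grip_force: 0.0
```

```bash
cat >> h.py <<'E'
from scipy.optimize import least_squares
LOC={'head_front':(-35,0),'channel':(-58,0),'stop_face':(28,0),'ring_grip':(0,0),'applicator':(0,0),'stop':(33,0),'punch_guide':(0,0),'ring_foot':(0,0),'sleeve_foot':(0,0)}
Z={'head_front':102,'channel':30,'stop_face':30,'ring_grip':146,'applicator':0,'stop':30,'punch_guide':63,'ring_foot':137,'sleeve_foot':121}
def fitapp(cams,guess=(635,-70,.27)):
    L=[];W=[]
    for c in cams:
        p=robot.camera(c)
        for n in LOC:
            for a in robot.tip_of(p,n):
                v=np.array(a['xyz'])*1000
                ct,st=np.cos(guess[2]),np.sin(guess[2]); l=LOC[n]
                e=np.array([guess[0]+ct*l[0],guess[1]+st*l[0],Z[n]])
                if np.linalg.norm(v-e)<14: L.append(l);W.append(v[:2])
    L=np.array(L);W=np.array(W)
    f=lambda q:(np.c_[q[0]+np.cos(q[2])*L[:,0],q[1]+np.sin(q[2])*L[:,0]]-W).ravel()
    s=least_squares(f,guess,loss='soft_l1',f_scale=4)
    print('app',s.x.round(3),'deg',np.degrees(s.x[2]).round(2),len(L),'rms',np.sqrt((f(s.x)**2).mean()).round(2))
    return s.x
E
python3 - <<'E'
from h import *
fitapp(['top','top','top','side','side','side'])
look('top',['gauge','gauge_tip']);look('side',['gauge','gauge_tip']);look('wrist',['gauge','gauge_tip'],'w1')
o=robot.get_obs();print(o['position'],o['time'])
print(rel((427.7,-298,25)),rel((427.7,-298,100)))
E
```

```text
app [ 6.37547e+02 -7.06430e+01  2.93000e-01] deg 16.76 49 rms 2.37
top gauge [([435, -295, 2], 0.67)]
top gauge_tip [([550, -265, 2], 0.74)]
side gauge [([436, -295, -1], 0.95)]
side gauge_tip [([553, -266, 0], 0.85), ([661, -302, 0], 0.66)]
wrist gauge [([435, -299, -1], 0.93)]
wrist gauge_tip []
[ 0.35883554 -0.37427415  0.13505634] 5.5167
(array([ 84.9, -57.9, 110.1]), None) (array([ 84.9, -57.9,  35.1]), None)
```

>>> move_arm --series "85 -58 35 0 0 0;85 -58 35 0 0 0;85 -58 35 0 0 0;85 -58 35 0 0 0;85 -58 75 0 0 0;85 -58 105 0 0 0;85 -58 110 0 0 0;85 -58 110 0 0 0"

```text
time: 6.18
position: [0.4269, -0.2974, 0.0241]
tool_rot: [0.993, 0.119, -0.001, -0.001]
ft_force: [-0.1, -0.7, 1.1]
grip_width: 0.0871
grip_force: 0.0
```

>>> move_arm --series "0 0 0 0 0 0;0 0 0 0 0 0;0 0 0 0 0 0;0 0 0 0 0 0;0 0 0 0 0 0;0 0 0 0 0 0;0 0 0 0 0 0" --jaw 0.1 --newtons 25

```text
time: 6.77
position: [0.4278, -0.2979, 0.0253]
tool_rot: [0.993, 0.119, 0.0, 0.0]
ft_force: [-0.1, -0.6, -0.1]
grip_width: 0.0482
grip_force: 0.0
```

>>> move_arm --series "0 0 0 0 0 0;0 0 0 0 0 0;0 0 0 0 0 0;0 0 0 0 0 0;0 0 0 0 0 0;0 0 0 0 0 0;0 0 0 0 0 0;0 0 0 0 0 0"

```text
time: 7.43
position: [0.4276, -0.2976, 0.025]
tool_rot: [0.993, 0.119, -0.0, -0.0]
ft_force: [0.7, 0.3, 0.9]
grip_width: 0.02
grip_force: 24.9
```

>>> move_arm --series "0 0 -20 0 0 0;0 0 -50 0 0 0;0 0 -70 0 0 0;0 0 -70 0 0 0;0 0 -70 0 0 0"

```text
time: 7.85
position: [0.4282, -0.2983, 0.0956]
tool_rot: [0.993, 0.119, 0.001, 0.001]
ft_force: [1.5, 0.8, -2.2]
grip_width: 0.0195
grip_force: 25.0
```

Run:
```python
from h import *
look('top',['gauge','gauge_tip']);look('side',['gauge','gauge_tip'],'lift');look('wrist',['gauge','gauge_tip'],'w2')
o=robot.get_obs();print(o['position'],o['time'],o['grip_width'],o['grip_force'],R.from_quat(o['tool_rot']).as_matrix()[:2,0])
```

```text
top gauge [([437, -302, 74], 0.83)]
top gauge_tip [([551, -267, 72], 0.89)]
side gauge [([550, -268, 67], 0.69), ([433, -295, 67], 0.59)]
side gauge_tip [([551, -267, 67], 0.83), ([585, -90, 30], 0.39)]
wrist gauge [([434, -302, 67], 0.96)]
wrist gauge_tip [([550, -269, 66], 0.81)]
[ 0.42754074 -0.29763816  0.09435411] 8.3 0.0199129581393807 24.993237555027008 [0.97186481 0.23553841]
```

View pics/w2.png

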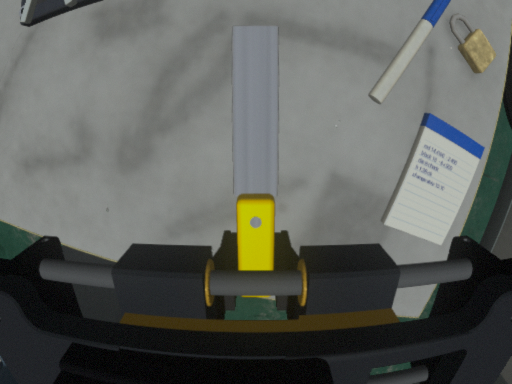

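The wrist view shows the gauge held square. The blade runs straight ahead, from columns 232 to 279, and the tip is at about (255,26). Next I'm moving to in front of the channel mouth.

Run:
```python
from h import *
o=robot.get_obs()
print(rel((419.3,-136.5,80),R.from_euler('z',-3.2,degrees=True) and R.from_matrix(np.array([[.9573,.289,0],[.289,-.9573,0],[0,0,-1]]))))
```

```text
(array([  30. , -158.5,   14.5]), array([-0.1,  0. , -3.2]))
```

>>> move_arm --series "30 -158 14 0 0 -3.2;30 -158 14 0 0 -3.2;30 -158 14 0 0 -3.2;30 -158 14 0 0 -3.2;30 -158 14 0 0 -3.2;30 -158 14 0 0 -3.2;30 -158 14 0 0 -3.2"

```text
time: 8.88
position: [0.4209, -0.1379, 0.0812]
tool_rot: [0.989, 0.147, 0.001, 0.001]
ft_force: [0.7, -0.5, -2.8]
grip_width: 0.0201
grip_force: 25.0
```

Run:
```python
from h import *
o=robot.get_obs();print(o['position'],o['time'],R.from_quat(o['tool_rot']).as_matrix()[:2,0])
look('wrist',['gauge_tip','channel','stop_face','head_front','applicator'],'w3')
look('top',['gauge_tip','channel','head_front'])
look('side',['gauge_tip','channel','head_front','stop_face'])
```

```text
[ 0.42088207 -0.13785866  0.08115109] 8.8833 [0.95691891 0.29035177]
wrist gauge_tip []
wrist channel []
wrist stop_face []
wrist head_front []
wrist applicator []
top gauge_tip []
top channel [([584, -89, 31], 0.84)]
top head_front [([607, -82, 101], 0.69)]
side gauge_tip [([542, -101, 54], 0.89)]
side channel [([582, -90, 29], 0.77)]
side head_front [([600, -76, 100], 0.81)]
side stop_face [([665, -63, 30], 0.94), ([668, -64, 32], 0.61)]
```

View pics/w3.png

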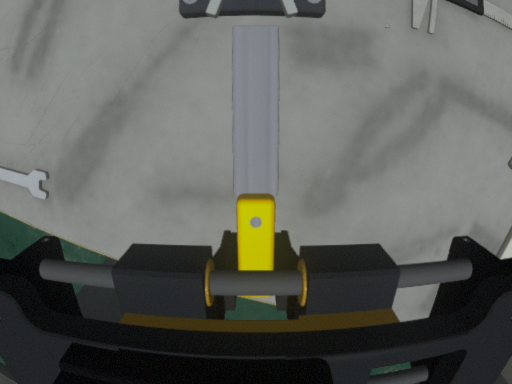

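The wrist view shows the flared rail ends at about (213,13) and (291,13), with the base front spanning columns 180 to 326. The channel centre, near column 252.5, is slightly left of the blade centre at 255.5. I'll measure this properly.

Run:
```python
from h import *
p=robot.camera('wrist');K=p['mtx'];W=p['world_to_cam'];o=robot.get_obs()
Rt=R.from_quat(o['tool_rot']);P=np.array(o['position'])
def ray(u,v,z):
    a=(u-K[0,2])/K[0,0];b=(v-K[1,2])/K[1,1];r=np.hypot(a,b)
    d=np.array([a/r*np.sin(r),b/r*np.sin(r),np.cos(r)])
    c=-W[:3,:3].T@W[:3,3];d=W[:3,:3].T@d
    w=c+d*(z-c[2])/d[2]; return w
def tl(w): return (Rt.inv().apply(w-P)*1000).round(1)
print(K[:2,2],K[0,0])
for n,u,v,z in [('tipL',233,26,.068),('tipR',279,26,.068),('baseL',180,16,.016),('baseR',326,16,.016),('flL',213,13,.035),('flR',291,13,.035)]: w=ray(u,v,z);print(n,(w*1000).round(1),tl(w))
im=cv2.cvtColor(p['img'],cv2.COLOR_RGB2GRAY)
print(im[4,170:345:1].tolist());print(im[60,225:288].tolist())
cv2.imwrite('pics/c3.png',cv2.resize(p['img'][0:60,160:350,::-1],None,fx=4,fy=4,interpolation=cv2.INTER_CUBIC))
```

```text
[255.39581923 197.91015774] 297.3186396354542
tipL [534.5 -89.9  68. ] [123.5 -12.1  13. ]
tipR [ 541.2 -112.    68. ] [123.6  11.   13. ]
baseL [546.7 -43.6  16. ] [148.6 -52.8  65. ]
baseR [ 575.5 -140.    16. ] [148.3  47.8  65. ]
flL [548.3 -70.1  35. ] [142.5 -27.   46. ]
flR [ 562.  -116.2   35. ] [142.3  21.1  46. ]
[138, 140, 139, 139, 136, 138, 133, 133, 134, 128, 90, 64, 62, 66, 64, 63, 62, 63, 63, 62, 60, 61, 64, 59, 61, 63, 61, 63, 62, 61, 63, 60, 61, 61, 59, 62, 62, 62, 70, 121, 150, 157, 156, 155, 154, 153, 153, 154, 152, 142, 104, 74, 66, 64, 59, 60, 58, 59, 62, 61, 60, 64, 60, 60, 62, 59, 61, 60, 57, 59, 58, 59, 59, 61, 60, 58, 59, 58, 57, 61, 59, 61, 59, 62, 59, 59, 58, 59, 59, 57, 58, 56, 60, 59, 58, 61, 60, 60, 58, 61, 60, 59, 60, 59, 60, 59, 61, 61, 60, 60, 58, 61, 60, 72, 79, 96, 133, 150, 154, 155, 154, 153, 152, 153, 154, 154, 143, 102, 65, 62, 60, 60, 61, 61, 62, 65, 62, 61, 62, 60, 62, 63, 64, 60, 64, 62, 61, 63, 61, 63, 63, 63, 64, 64, 59, 55, 76, 121, 135, 136, 135, 137, 137, 136, 133, 136, 137, 138, 137, 136, 138, 138, 139, 138, 139]
[139, 139, 139, 139, 140, 138, 131, 114, 127, 131, 135, 138, 137, 136, 135, 137, 135, 133, 134, 130, 132, 132, 131, 133, 135, 136, 138, 135, 135, 135, 132, 132, 134, 134, 132, 132, 132, 132, 131, 131, 130, 128, 129, 128, 129, 129, 133, 134, 136, 135, 135, 134, 127, 117, 130, 134, 133, 132, 133, 130, 132, 131, 130]
```

View pics/c3.png

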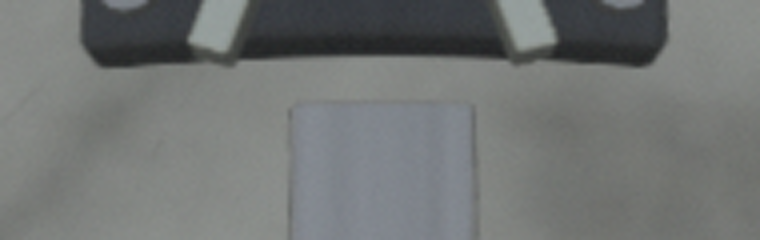

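>>> move_arm --series "0 -2.2 12 0 0 0;0 -2.2 24 0 0 0;0 -2.2 24 0 0 0;0 -2.2 24 0 0 0"

```text
time: 10.02
position: [0.4188, -0.1349, 0.0567]
tool_rot: [0.989, 0.146, -0.001, -0.001]
ft_force: [-0.6, 0.2, -2.1]
grip_width: 0.0199
grip_force: 25.0
```

>>> move_arm --series "10 0 0 0 0 0;20 0 0 0 0 0;30 0 0 0 0 0;40 0 0 0 0 0;45 0 0 0 0 0;50 0 0 0 0 0;50 0 0 0 0 0;50 0 0 0 0 0"

```text
time: 10.68
position: [0.4672, -0.1205, 0.057]
tool_rot: [0.989, 0.147, 0.0, 0.0]
ft_force: [0.2, -1.4, -2.9]
grip_width: 0.0193
grip_force: 25.0
```

Run:
```python
from h import *
p=robot.camera('wrist');o=robot.get_obs();print(o['position'],o['ft_force'],o['moment'],o['time'])
cv2.imwrite('pics/c4.png',cv2.resize(p['img'][0:200,130:380,::-1],None,fx=3,fy=3,interpolation=cv2.INTER_CUBIC))
```

```text
[ 0.46689351 -0.12059355  0.0570318 ] [ 1.68024805 -0.69139112 -2.26223916] [-0.08165107  0.03869559 -0.13383664] 10.7333
```

View pics/c4.png

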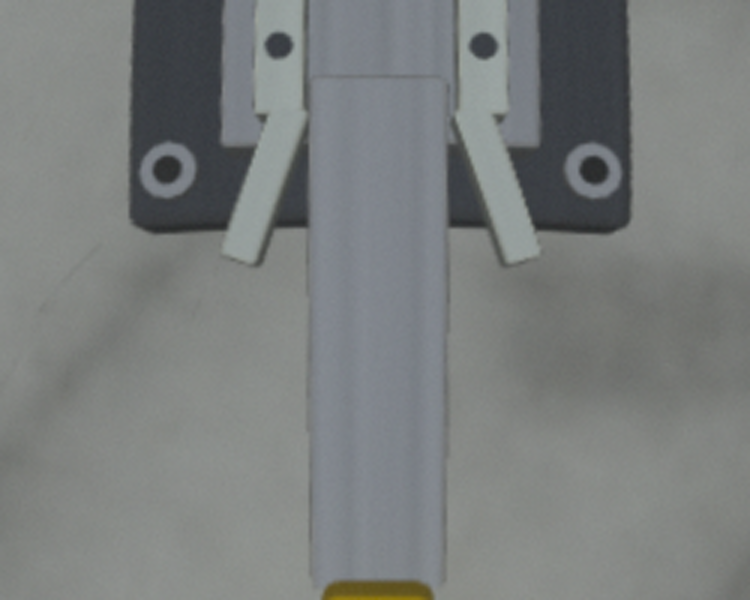

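The blade tip (crop row 78) is between the straight rails. The rails' inner edges are at 305 and 455 and the blade spans about 310 to 447, so it's centred within 0.5 mm. Sliding in.

>>> move_arm --series "8 0.4 0 0 0 0;16 0.4 0 0 0 0;24 0.4 0 0 0 0;32 0.4 0 0 0 0;40 0.4 0 0 0 0;48 0.4 0 0 0 0;56 0.4 0 0 0 0;64 0.4 0 0 0 0"

```text
time: 11.4
position: [0.5291, -0.1021, 0.057]
tool_rot: [0.989, 0.146, -0.0, -0.0]
ft_force: [0.6, -0.3, -3.1]
grip_width: 0.0197
grip_force: 25.0
```

>>> move_arm --series "0 0 0 0 0 0;0 0 1 0 0 0;2 0 1.5 0 0 0;4 0 1.5 0 0 0;6 0 1.5 0 0 0;8 0 1.5 0 0 0;8 0 1.5 0 0 0"

```text
time: 11.98
position: [0.5364, -0.1003, 0.0557]
tool_rot: [0.989, 0.146, 0.0, 0.0]
ft_force: [0.3, 0.0, -0.8]
grip_width: 0.02
grip_force: 25.0
```

>>> move_arm --series "1 0 0 0 0 0;2 0 0 0 0 0;3 0 0 0 0 0;4 0 0 0 0 0;4 0 0 0 0 0;4 0 0 0 0 0"

```text
time: 12.48
position: [0.54, -0.0991, 0.0556]
tool_rot: [0.989, 0.146, 0.0, 0.0]
ft_force: [-0.3, -0.2, -0.3]
grip_width: 0.0198
grip_force: 25.0
```

Run:
```python
from h import *
o=robot.get_obs();print(o['position'],o['ft_force'],o['moment'],o['time'])
```

```text
[ 0.54004986 -0.09905148  0.05555505] [-0.26160281 -0.22434695 -0.31556487] [ 0.01475643 -0.10223746  0.02280505] 12.4833
```

>>> move_arm --series "1 0 0 0 0 0;1 0 0 0 0 0;2 0 0 0 0 0;2 0 0 0 0 0;2 0 0 0 0 0"

```text
time: 12.9
position: [0.5418, -0.0984, 0.0555]
tool_rot: [0.989, 0.146, 0.0, 0.0]
ft_force: [-0.8, 0.3, 1.4]
grip_width: 0.0198
grip_force: 25.0
```

>>> move_arm --series "1 0 0 0 0 0;1 0 0 0 0 0;1 0 0 0 0 0"

```text
time: 13.15
position: [0.5428, -0.0982, 0.0555]
tool_rot: [0.989, 0.146, 0.0, 0.0]
ft_force: [-0.7, -0.0, 0.4]
grip_width: 0.0201
grip_force: 25.0
```

>>> move_arm --series "1 0 0 0 0 0;1 0 0 0 0 0;1 0 0 0 0 0"

```text
time: 13.4
position: [0.5438, -0.0979, 0.0555]
tool_rot: [0.989, 0.146, 0.0, 0.0]
ft_force: [-1.2, -0.3, 0.3]
grip_width: 0.0197
grip_force: 25.0
```

>>> move_arm --series "1 0 0 0 0 0;1 0 0 0 0 0;1 0 0 0 0 0"

```text
time: 13.65
position: [0.5437, -0.0976, 0.0554]
tool_rot: [0.989, 0.146, -0.001, -0.0]
ft_force: [-3.5, -1.9, 0.3]
grip_width: 0.0197
grip_force: 25.0
```

>>> move_arm --series "1 0 0 0 0 0;1 0 0 0 0 0;1 0 0 0 0 0"

```text
time: 13.9
position: [0.5437, -0.0974, 0.0552]
tool_rot: [0.989, 0.146, -0.002, -0.001]
ft_force: [-5.4, -2.9, 1.0]
grip_width: 0.0198
grip_force: 25.0
```

Run:
```python
from h import *
o=robot.get_obs();print(o['position'],o['ft_force'],o['moment'],o['time'])
look('side',['gauge','gauge_tip','stop_face'])
```

```text
[ 0.54374599 -0.09737688  0.05522726] [-5.3522129  -2.92575854  0.95330001] [-0.48835233  0.66666334 -0.13506658] 13.9
side gauge [([553, -95, 28], 0.5)]
side gauge_tip [([670, -62, 29], 0.86), ([638, -70, 63], 0.27)]
side stop_face [([664, -64, 34], 0.69), ([660, -301, 0], 0.66)]
```

>>> move_arm --series "-1 0 0 0 0 0;-1 0 0 0 0 0"

```text
time: 14.27
position: [0.5438, -0.0975, 0.0553]
tool_rot: [0.989, 0.146, -0.001, -0.0]
ft_force: [-4.3, -2.0, -1.2]
grip_width: 0.0194
grip_force: 25.0
```

>>> move_arm --series "0 0 0 0 0 0;0 0 0 0 0 0;0 0 0 0 0 0;0 0 0 0 0 0;0 0 0 0 0 0" --jaw 1

```text
time: 14.68
position: [0.5455, -0.0977, 0.0558]
tool_rot: [0.989, 0.146, 0.001, 0.0]
ft_force: [0.1, 0.4, -0.0]
grip_width: 0.0452
grip_force: 0.0
```

>>> move_arm --series "0 0 -20 0 0 0;-10 0 -50 0 0 0;-20 0 -90 0 0 0;-20 0 -130 0 0 0;-20 0 -165 0 0 0;-20 0 -175 0 0 0;-20 0 -175 0 0 0"

```text
time: 15.27
position: [0.5279, -0.1042, 0.2343]
tool_rot: [0.989, 0.146, 0.004, 0.002]
ft_force: [-0.3, 0.2, 0.3]
grip_width: 0.0863
grip_force: 0.0
```

Run:
```python
from h import *
o=robot.get_obs();print(o['position'],o['q'],o['ft_force'],o['moment'],o['time'],o['grip_width'])
p=look('wrist',['gauge','ring_grip','trim_mark','applicator'],'w5')
look('side',['gauge','gauge_tip','ring_grip','trim_mark'],'s5')
look('top',['gauge','ring_grip','trim_mark'],'t5')
```

```text
[ 0.52788231 -0.10421644  0.23430109] [-4.02809543e-01  4.20638810e-01  1.66855763e+00  2.32662741e-04
  1.04294366e+00  8.74061993e-01] [-0.31693415  0.15481684  0.28803897] [ 0.03227639 -0.05323617 -0.02474382] 15.2667 0.08630151486948011
wrist gauge [([551, -100, 26], 0.71)]
wrist ring_grip [([639, -72, 147], 0.59)]
wrist trim_mark [([629, -60, 178], 0.65)]
wrist applicator [([637, -66, -1], 0.86), ([602, -79, 100], 0.56)]
side gauge [([550, -96, 31], 0.65), ([626, -57, 179], 0.51)]
side gauge_tip [([583, -90, 31], 0.6), ([670, -61, 28], 0.56)]
side ring_grip [([634, -71, 149], 0.73), ([665, -66, 33], 0.45)]
side trim_mark [([627, -55, 182], 0.49)]
top gauge []
top ring_grip [([637, -69, 144], 0.94)]
top trim_mark []
```

View pics/w5.png

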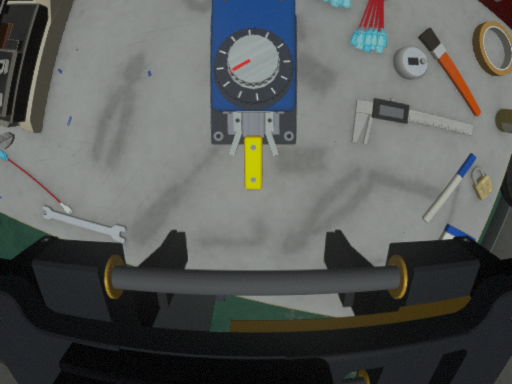

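The wrist view shows the yellow grip at (254,137) to (253,189), butted against the bed end, so the gauge is home. The dials are at about (254,65), with the red trim mark at (240,65). Next I'm fitting the dial circle to get the axis.

```bash
cat >> h.py <<'E'
def ray(p,u,v,z):
    K=p['mtx'];W=p['world_to_cam']
    a=(u-K[0,2])/K[0,0];b=(v-K[1,2])/K[1,1];r=np.hypot(a,b)
    d=W[:3,:3].T@np.array([a/r*np.sin(r),b/r*np.sin(r),np.cos(r)])
    c=-W[:3,:3].T@W[:3,3]; return (c+d*(z-c[2])/d[2])*1000
def pix(p,w):
    W=p['world_to_cam'];K=p['mtx'];c=W[:3,:3]@(np.array(w)/1000)+W[:3,3]
    n=np.hypot(c[0],c[1]);t=np.arctan2(n,c[2]);return K[0,2]+K[0,0]*t*c[0]/n,K[1,2]+K[1,1]*t*c[1]/n
E
python3 - <<'E'
from h import *
p=robot.camera('wrist');im=p['img'].astype(int)
# ring top rim: radial search from blue head to dark; fit axis so rim circle (r=29,z=155) and knob top edge (r=17,z=180) sit on max gradient
g=cv2.GaussianBlur(cv2.cvtColor(p['img'],cv2.COLOR_RGB2GRAY),(0,0),1).astype(np.float32)
gx=cv2.Sobel(g,cv2.CV_32F,1,0);gy=cv2.Sobel(g,cv2.CV_32F,0,1);m=np.hypot(gx,gy)
blue=(im[:,:,2]-im[:,:,0]).astype(np.float32);mb=np.hypot(cv2.Sobel(blue,cv2.CV_32F,1,0),cv2.Sobel(blue,cv2.CV_32F,0,1))
A=np.radians(np.arange(0,360,4))
def score(cx,cy,M,r,z):
    q=np.array([pix(p,(cx+r*np.cos(a),cy+r*np.sin(a),z)) for a in A]).astype(np.float32)
    return cv2.remap(M,q[:,0].copy(),q[:,1].copy(),cv2.INTER_LINEAR).mean()
for name,M,r,z in [('ring top',mb,29,155),('knob top',m,17,180)]:
    b=max((score(x,y,M,r,z),x,y) for x in np.arange(628,648,1) for y in np.arange(-80,-60,1))
    print(name,b)
print(robot.get_obs()['time'])
ob=robot.get_obs();print(ob['position'])
E
```

```text
ring top (np.float32(126.76004), np.int64(635), np.int64(-69))
knob top (np.float32(130.37239), np.int64(635), np.int64(-69))
16.0167
[ 0.52544599 -0.10337838  0.23044504]
```

Run:
```python
from h import *
yaw=1.69;c,s=np.cos(yaw),np.sin(yaw)
print(rel((638.2,-69,230),R.from_matrix(np.array([[c,s,0],[s,-c,0],[0,0,-1]]))))
```

```text
(array([117.9,  -0.3,   0.4]), array([ -0.,   0., -80.]))
```

>>> move_arm --series "118 -0.3 0 0 0 -80;118 -0.3 0 0 0 -80;118 -0.3 0 0 0 -80;118 -0.3 0 0 0 -80;118 -0.3 0 0 0 -80;118 -0.3 0 0 0 -80;118 -0.3 0 0 0 -80;118 -0.3 0 0 0 -80" --jaw 1

```text
time: 16.68
position: [0.6383, -0.0688, 0.2304]
tool_rot: [0.796, 0.605, -0.0, -0.0]
ft_force: [-0.2, -0.5, 0.9]
grip_width: 0.087
grip_force: 0.0
```

>>> move_arm --series "0 0 0 0 0 -22.8;0 0 0 0 0 -22.8;0 0 0 0 0 -22.8;0 0 0 0 0 -22.8;0 0 0 0 0 -22.8;0 0 0 0 0 -22.8"

```text
time: 17.18
position: [0.6383, -0.0689, 0.2305]
tool_rot: [0.664, 0.748, 0.0, -0.0]
ft_force: [-0.0, -0.4, 0.3]
grip_width: 0.0867
grip_force: 0.0
```

Run:
```python
from h import *
o=robot.get_obs();print(o['position'],o['q'].round(3),o['moment'],o['ft_force'],o['time'],R.from_quat(o['tool_rot']).as_matrix().round(4).tolist())
p=robot.camera('wrist');cv2.imwrite('pics/w6.png',p['img'][:,:,::-1])
print(rel((638.2,-69,150)), [np.round(pix(p,(638.2,-69,z))) for z in (155,180)])
```

```text
[ 0.63831055 -0.06892762  0.2305318 ] [-0.281  0.566  1.402  0.     1.174 -0.4  ] [-0.0139869  -0.07548784 -0.01939329] [-0.04497752 -0.4132102   0.34398373] 17.1833 [[-0.118, 0.993, 0.0], [0.993, 0.118, 0.0], [0.0, 0.0, -1.0]]
(array([-0. , -0.1, 80.5]), None) [array([257., 218.]), array([257., 230.])]
```

View pics/w6.png

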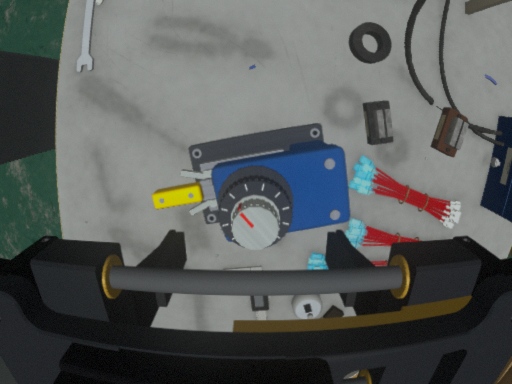

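The wrist view shows the knob centre at about (255,228), against a predicted (257,230), so alignment is about 1 mm. The fingers straddle the dial, so I'm lowering and closing on the ring.

>>> move_arm --series "0.6 -0.7 25 0 0 0;0.6 -0.7 50 0 0 0;0.6 -0.7 70 0 0 0;0.6 -0.7 80 0 0 0;0.6 -0.7 80 0 0 0;0.6 -0.7 80 0 0 0"

```text
time: 17.73
position: [0.6377, -0.0685, 0.1505]
tool_rot: [0.663, 0.748, -0.0, -0.0]
ft_force: [0.4, -0.9, 0.5]
grip_width: 0.0869
grip_force: 0.0
```

>>> move_arm --series "0 0 0 0 0 0;0 0 0 0 0 0;0 0 0 0 0 0;0 0 0 0 0 0;0 0 0 0 0 0;0 0 0 0 0 0;0 0 0 0 0 0" --jaw 0.55 --newtons 45

```text
time: 18.32
position: [0.6379, -0.0685, 0.1511]
tool_rot: [0.663, 0.748, 0.0, 0.0]
ft_force: [-0.3, 0.4, 2.9]
grip_width: 0.0572
grip_force: 45.0
```

```bash
cat >> h.py <<'E'
def st():
    o=robot.get_obs();M=R.from_quat(o['tool_rot']).as_matrix()
    print('t',round(o['time'],2),'pos',(np.array(o['position'])*1000).round(1),'yaw',np.degrees(np.arctan2(M[1,0],M[0,0])).round(1),'q6',o['q'][5].round(3),'F',o['ft_force'].round(1),'M',o['moment'].round(3),'tau6',o['joint_torque'][5].round(3),'w',round(o['grip_width'],4),round(o['grip_force'],1))
E
python3 -c "from h import *;st()"
```

```text
t 18.32 pos [637.9 -68.5 151.1] yaw 96.9 q6 -0.402 F [-0.3  0.4  2.9] M [-0.013 -0.118 -0.01 ] tau6 -0.001 w 0.0572 45.0
```

>>> move_arm --series "0 0 0 0 0 2.5;0 0 0 0 0 5;0 0 0 0 0 7.5;0 0 0 0 0 10;0 0 0 0 0 12.5;0 0 0 0 0 15;0 0 0 0 0 17.5;0 0 0 0 0 20"

```text
time: 18.98
position: [0.6382, -0.0685, 0.1511]
tool_rot: [0.783, 0.622, 0.0, 0.001]
ft_force: [1.4, 0.7, 2.4]
grip_width: 0.0574
grip_force: 45.0
```

```bash
python3 -c "from h import *;st()"
```

```text
t 18.98 pos [638.2 -68.5 151.1] yaw 76.9 q6 -0.051 F [1.4 0.7 2.4] M [ 0.059 -0.159  0.273] tau6 -0.066 w 0.0574 45.0
```

>>> move_arm --series "0 0 0 0 0 2.5;0 0 0 0 0 5;0 0 0 0 0 7.5;0 0 0 0 0 10"

```text
time: 19.32
position: [0.6384, -0.0685, 0.1511]
tool_rot: [0.835, 0.551, 0.001, 0.001]
ft_force: [0.5, 0.0, 1.9]
grip_width: 0.0569
grip_force: 45.0
```

```bash
python3 -c "from h import *;st()"
```

```text
t 19.32 pos [638.4 -68.5 151.1] yaw 66.9 q6 0.123 F [0.5 0.  1.9] M [-0.024 -0.238  0.292] tau6 -0.065 w 0.0569 45.0
```

>>> move_arm --series "0 0 0 0 0 2.5;0 0 0 0 0 5;0 0 0 0 0 7.5;0 0 0 0 0 10"

```text
time: 19.65
position: [0.6385, -0.0686, 0.1511]
tool_rot: [0.879, 0.476, 0.001, 0.001]
ft_force: [0.5, 1.3, 1.0]
grip_width: 0.0572
grip_force: 45.0
```

```bash
python3 -c "from h import *;st()"
```

```text
t 19.65 pos [638.5 -68.6 151.1] yaw 56.9 q6 0.298 F [0.5 1.3 1. ] M [-0.048 -0.285  0.267] tau6 -0.065 w 0.0572 45.0
```

>>> move_arm --series "0 0 0 0 0 2.5;0 0 0 0 0 5;0 0 0 0 0 7.5;0 0 0 0 0 10"

```text
time: 19.98
position: [0.6386, -0.0687, 0.1511]
tool_rot: [0.918, 0.398, 0.001, 0.001]
ft_force: [1.4, 0.8, 1.1]
grip_width: 0.0571
grip_force: 45.0
```

```bash
python3 -c "from h import *;st()"
```

```text
t 19.98 pos [638.6 -68.7 151.1] yaw 46.9 q6 0.472 F [1.4 0.8 1.1] M [-0.013 -0.293  0.294] tau6 -0.054 w 0.0571 45.0
```

>>> move_arm --series "0 0 0 0 0 2.5;0 0 0 0 0 5;0 0 0 0 0 7.5;0 0 0 0 0 10"

```text
time: 20.32
position: [0.6387, -0.0689, 0.1511]
tool_rot: [0.949, 0.316, 0.001, 0.001]
ft_force: [1.5, -0.8, 1.5]
grip_width: 0.057
grip_force: 45.0
```

```bash
python3 -c "from h import *;st()"
```

```text
t 20.32 pos [638.7 -68.9 151.1] yaw 36.9 q6 0.647 F [ 1.5 -0.8  1.5] M [-0.023 -0.26   0.279] tau6 -0.016 w 0.057 45.0
```

>>> move_arm --series "0 0 0 0 0 2.5;0 0 0 0 0 5;0 0 0 0 0 7.5;0 0 0 0 0 10"

```text
time: 20.65
position: [0.6388, -0.069, 0.1512]
tool_rot: [0.973, 0.232, 0.001, 0.001]
ft_force: [2.2, -1.8, 0.6]
grip_width: 0.0571
grip_force: 45.0
```

```bash
python3 -c "from h import *;st()"
```

```text
t 20.65 pos [638.8 -69.  151.2] yaw 26.9 q6 0.821 F [ 2.2 -1.8  0.6] M [-0.108 -0.235  0.366] tau6 0.022 w 0.0571 45.0
```

>>> move_arm --series "0 0 0 0 0 2.5;0 0 0 0 0 5;0 0 0 0 0 7.5;0 0 0 0 0 10"

```text
time: 20.98
position: [0.6389, -0.0692, 0.1512]
tool_rot: [0.989, 0.147, 0.001, 0.001]
ft_force: [0.1, -1.4, 1.9]
grip_width: 0.0569
grip_force: 45.0
```

```bash
python3 -c "from h import *;st()"
```

```text
t 20.98 pos [638.9 -69.2 151.2] yaw 16.9 q6 0.995 F [ 0.1 -1.4  1.9] M [-0.13  -0.275  0.358] tau6 0.061 w 0.0569 45.0
```

>>> move_arm --series "0 0 0 0 0 2.5;0 0 0 0 0 5"

```text
time: 21.15
position: [0.6389, -0.0692, 0.1512]
tool_rot: [0.995, 0.104, 0.002, 0.001]
ft_force: [1.4, -1.4, 0.3]
grip_width: 0.0569
grip_force: 45.0
```

```bash
python3 -c "from h import *;st()"
```

```text
t 21.15 pos [638.9 -69.2 151.2] yaw 11.9 q6 1.083 F [ 1.4 -1.4  0.3] M [-0.144 -0.291  0.417] tau6 0.08 w 0.0569 45.0
```

Rise is about 0.14 N m by both the wrist moment and joint torque, so it's a snug nip. Releasing.

>>> move_arm --series "0 0 0 0 0 0;0 0 0 0 0 0;0 0 0 0 0 0;0 0 0 0 0 0;0 0 0 0 0 0;0 0 0 0 0 0;0 0 0 0 0 0;0 0 0 0 0 0" --jaw 1

```text
time: 21.82
position: [0.6375, -0.0684, 0.1505]
tool_rot: [0.995, 0.104, -0.0, -0.0]
ft_force: [-0.5, -0.5, 1.0]
grip_width: 0.0867
grip_force: 0.0
```

>>> move_arm --series "0 0 -15 0 0 0;0 0 -40 0 0 0;0 0 -75 0 0 0;-20 0 -105 0 0 0;-50 0 -125 0 0 0;-80 0 -125 0 0 0;-110 0 -125 0 0 0;-110 0 -125 0 0 0"

```text
time: 22.48
position: [0.5239, -0.0906, 0.2756]
tool_rot: [0.995, 0.103, -0.003, -0.001]
ft_force: [-0.7, 1.2, 0.2]
grip_width: 0.087
grip_force: 0.0
```

Run:
```python
from h import *
st()
look('wrist',['gauge','gauge_tip','trim_mark','ring_grip'],'w7')
look('side',['gauge','gauge_tip','stop_face'])
```

```text
t 22.48 pos [523.9 -90.6 275.6] yaw 11.9 q6 0.983 F [-0.7  1.2  0.2] M [0.011 0.047 0.027] tau6 -0.141 w 0.087 0.0
wrist gauge [([548, -100, 26], 0.67), ([638, -67, 0], 0.36)]
wrist gauge_tip [([641, -75, 118], 0.61)]
wrist trim_mark [([626, -58, 181], 0.88)]
wrist ring_grip [([638, -73, 146], 0.98), ([660, -302, 3], 0.49)]
side gauge [([550, -93, 28], 0.91), ([666, -60, 32], 0.49)]
side gauge_tip [([668, -62, 31], 0.97), ([640, -72, -6], 0.66)]
side stop_face [([665, -64, 32], 0.77), ([601, -75, 106], 0.51)]
```

View pics/w7.png

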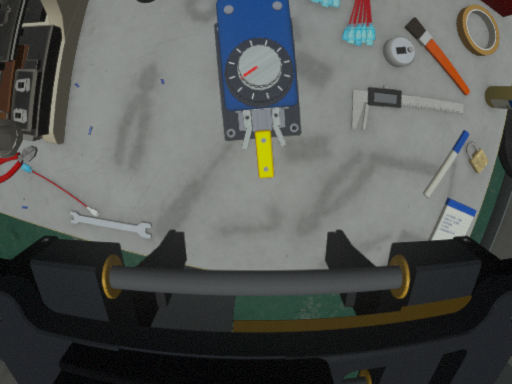

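The wrist view shows the gauge grip at (264,131) to (266,177), still butted against the bed. The trim mark, at (250,70), is where it was in the world, nothing else has moved, and the arm is clear.

```bash
python3 -c "from rig import robot;print(robot.hand_in())"
```

```text
the job is handed in; nothing more can be done
None
```

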